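# Move the charged battery to the fume fan

### The job

Take the battery off the charger by pressing the charger's catch down so that it springs loose, slide it back and lift it off; then slide it along the rails of the fume fan's dock until the catch clicks and holds it, and let go. Work gently: do not ram or force anything, and leave the other things on the bench alone.

Things in the scene. Friction and masses are not known exactly. Their poses are not given: they have to be found in the camera images.
- battery: Black battery pack on a grey foot, 0.3 to 0.6 kg, at the start latched in the charger. Origin: centre of the foot's underside; x forwards (the way it is pushed in), z up. Foot x -35..35, 64 wide, 8 thick. Black body above it x -35..29, 46 wide (y +-23), top at z 52: grip it across y.
- battery_ridge (a point): Top of the ridge that the catch hooks: on a tongue (28 wide, 8 thick, battery x 35..63) in front of the foot. Ridge: upright rear face at battery x 50, top at z 15 (x 50..53), sloping down forwards to the tongue's tip.
- charger: Battery charger, fixed; told from the fan by the low black box (68 x 92, 42 high) at its far end. Origin on the table; x = insertion direction, z up. Grey bed 92 wide, x -92..150, top z 12. A latched battery's origin lies at about (0, 0, 12 mm). Beyond it an end block, x 38..92, up to z 30, with the catch, and a spring plunger that pushes the battery back with about 5 N.
- charger_rails (a point): Entrance of the charger's rails, on the bed's top, at dock x -5. Two steel rails, dock x -5..33, inner faces y +-34.5 (2.5 mm play a side), lips on top (z 22..27) reach in to y +-27 over the foot's edges: a battery can be lifted or set down only 40 mm or more behind its latched place. Flared lead-ins from x -27.
- charger_catch (a joint): Charger's catch: aluminium rocker on a cross pin at dock x 72, z 20; its hook (x 42..50) drops behind the ridge. Rad: 0 = hook down, latched; grows as the pad is pressed; hook clear at about 0.2, end of travel 0.30. Then the plunger moves the battery about 16 mm back, clear of the hook, still under the rails, and the catch can be let go.
- charger_pad (a point): Middle of the top of the catch's press pad, 28 (x) by 32 mm, at dock x 104, 37 mm above the table at rest. Press straight down about 8 mm; past about 10 mm it meets the end of its travel. Spring: about 2 N at the start, 5 to 8 N to free the hook.
- fan: Bench fume fan, fixed, with the same dock; told by the upright black fan housing (55 x 110, 96 high, round grille) at dock x 155..210. Origin and axes as on the charger. Its end block (stops, catch, plunger) is clamped 0 to 12 mm farther along x, differing each time and not measured: a latched battery's origin is at x 0 to 12 mm; hard stops are met 3 mm after the latching place.
- fan_rails (a point): Entrance of the fan's rails, at dock x -5 on the bed's top (z 12); rails, lips and lead-ins just as on the charger. The last 18 mm of pushing in take up to about 20 N (plunger, and hook riding over the ridge); the force falls at the click and rises hard at the stops. A battery let go before the click is pushed back.
- fan_catch (a joint): Fan's catch, made as the charger's. Rad: 0 = hook down, rises to 0.2 to 0.25 while the ridge passes under the hook, and drops back to 0 at the click.
- cup: Bystander: loose red plastic cup, 72 across, 95 high, between the docks. Origin: centre of its underside.
- screwdriver: Bystander: small screwdriver lying between the docks. Origin about its middle, on the table.
- flask: Bystander: steel flask, 70 across, 190 high, far left. Origin: centre of its underside.
- basins: Bystander: three nested red basins full of chips, 144 across, 78 high, to the left. Origin: centre of its underside.
- boards: Bystander: pile of circuit boards, 130 x 100, 67 high, to the right. Origin: centre of its underside.
- tumbler: Bystander: clear plastic cup, 68 across, 90 high, far right. Origin: centre of its underside.

How it is judged:
On the way, in this order (a step that is already met when the one before it is completed fails the run):
1. the charger's catch is pressed and the battery has sprung back out of its hook, at least 8 mm (x of battery in the frame of charger below -0.008 m and height (world z) of battery below 0.02 m and value of joint charger_catch above 0.03 rad), for 0.05 s.
2. the battery is lifted off the charger, its underside over 40 mm above the table (height (world z) of battery above 0.04 m), for 0.1 s.
At the end, for the whole second after the job is handed in: The battery lies in the fan's dock, pushed home behind the dropped hook: its origin -4 to 17 mm along the dock's x (an unlatched one is pushed back beyond this), within 5 mm sideways and 4 degrees of the dock's line, on the bed, the fan's catch back down (under 0.06 rad), at rest, untouched (x of battery in the frame of fan between -0.004 and 0.017 m and y of battery in the frame of fan between -0.005 and 0.005 m and z of battery in the frame of fan between 0.008 and 0.016 m and angle between the x axis of battery and the x axis of fan, either way round below 0.07 rad and value of joint fan_catch below 0.06 rad and linear speed of battery below 0.01 m/s).
It fails at once if the battery presses on the fan dock with more than 60 N, or on the charger with more than 80 N (contact forces added up) (contact force between battery and fan above 60 N or contact force between battery and charger above 80 N).
It fails at once if the fingers press on the charger or the fan with more than 60 N in all (contact forces added up) (contact force between the fingers and charger above 60 N or contact force between the fingers and fan above 60 N).
It fails at once if a bystander is pushed more than 30 mm from its place (distance of any of cup, screwdriver, flask, basins, boards, tumbler from where it was at the start of the episode above 0.03 m).
It also fails if it takes over 72 s, if anything falls off the work surface, if the arm or the gripper's body presses on something with over 40 N, if the wrist force passes 120 N, or if a joint passes its speed limit or range.

### The arm

A 6-joint arm with a two-finger parallel gripper is mounted at the origin on the work surface. World frame = base frame: x ahead of the robot, y to its left, z up, the work surface at z = 0. Lengths are in m, angles in rad, forces in N, time in s.
With the tool pointing down it reaches from about 0.375 to 0.975 m from the base axis. Payload 3.8 kg.
Tool frame: the origin (TCP) lies between the finger pads; the fingertips stand 8 mm ahead of it and the grasp point (between the pads) lies 11 mm behind it; y points along the fingers, z is the direction in which the jaws open and shut, and the axes are right-handed (so a half turn about y gives the same grasp; the last joint's range is limited). The gripper opens to 85 mm and grips with 20 to 120 N. Pads are 22 mm wide; open, the fingers measure 114 mm over their backs; the gripper's body (76 mm by 85 mm) begins 54 mm behind the grasp point. The pads swing forward as they close: fully open they stand 13 mm farther back than shut.
Start: joints at [-1.303, 0.264, 1.604, -0, 1.274, -0.037], TCP at [0.203, -0.644, 0.239] pointing down, gripper open.
Joint ranges: [-2.63, 2.63], [-0.94, 2.18], [0.31, 2.57], [-1.31, 4.45], [0, 2.66], [-2.55, 2.55]. Speed limits (rad/s): [2.57, 2.57, 3.14, 3.14, 3.14, 3.14].

### API

Orientations are given as [roll, pitch, yaw] about the fixed x, y, z axes, in that order (R = Rz(yaw) Ry(pitch) Rx(roll)).
In Python, from rig import sense, grab_frame, close_job, search_frame, cut_out, mark_of gives the robot as it stands. The module is installed in compiled form; this text tells all that it offers.
- The arm moves only by the tool apply_moves, never from a script. Its argument "rows" is a list of rows, each a list of 7 numbers: the finger opening in cm, from 0 to 8.54, then the shift along the tool's x, y, z in cm, then the turn, a rotation vector about the tool's x, y, z in degrees. In form: [[gripper, dx, dy, dz, rx, ry, rz], ...]. A call has 1 to 10 rows; each row is the pose to reach, as a shift and turn from the pose commanded when the call began, along the tool's axes at that moment; what a row does not reach only later rows make up. A row lasts 1/8 s, in which the tool goes at most 62.5 mm and 10.7 degrees, less where a joint would pass 70% of its speed; a pose out of reach is approached as far as the arm can. A call with a gripper value outside its range is refused whole. The fingers move at their own pace and stop on an object; "newtons" is the grip in N (left out, the last holds). Time passes only in rows, so rows that repeat a pose let the fingers close. It gives the time, the measured TCP pose, the force and the opening at its end, in the units of the state.
- sense(): the state, without advancing time (a new reading comes with each control period).
- grab_frame(name): name is "side" or "top"; returns a dict with "color" (480x640x3 uint8, red, green, blue), "range_z" (480x640 float32, m along the optical axis (not along the pixel's ray), 0 where there is no reading), "fx", "fy", "cx", "cy" (pixels), "D" ([k1, k2, p1, p2, k3] as OpenCV has them; the pictures are not rectified), "pose" (4x4, takes a point from camera to world coordinates). Camera axes: x right, y down, z forward; pixel columns grow to the right and rows downward; lengths in m; the calibration is good to about 2 mm. A picture is of the moment at which its call begins.
- close_job(): hands the job in, once; it reports no verdict.
Trained networks look in a picture, given as the dict that the camera call returned (one of the last four; its "shot" number tells which), for a name from the list of things; names that differ only in an ending like _2 or _b are one class to them, and where a whole thing is asked for, a point or a joint stands for the part that bears it (a point fixed in the world has none). Each returns a list of dicts, best first, with "confidence" (0 to 1); they miss things now and then, are a little off and sometimes report something else, mostly with a low value. They report only what shows in the picture. A call takes as long as a camera call.
- search_frame(picture, target): "rect" ([left, top, right, bottom] as shares, 0 to 1, of the picture: columns of its width, rows of its height, round what is visible of it).
- cut_out(picture, target): "pixels" (480x640 bool, what is visible of it) and "rect" ([left, top, right, bottom] as shares, 0 to 1, of the picture: columns of its width, rows of its height, round what is visible of it).
- mark_of(picture, target): "centre" ([row, column] as shares, 0 to 1, of the picture: columns of its width, rows of its height: a listed point, or the origin of a listed thing).
The state is a dict: "t": time; "q": joint angles; "dq": joint speeds; "tau": joint torques, N m; "eef_pos": TCP position; "orientation": TCP orientation; "wrist_force": force on the tool from outside, world axes, zero at the start; "wrist_torque": the same for the moment, N m; "width": finger opening in m.
Only numpy, scipy, OpenCV 4.12 (cv2) and the standard library are available. Lean on these libraries where they do the work, as an engineer would, in place of code of your own. Each camera call takes 0.05 s, during which the arm holds its last target. There are 200 camera calls.

## Working session

There is one attempt and no reset: what is moved stays moved. The work goes in short steps, Python scripts to look and compute and a tool call to move; the robot and the scene stay as the last step left them, time stands still between calls to the robot, and variables do not carry over. Pictures are saved under pics/ and viewed, about 8 in all and at most 12, crops included, and the job is handed in when it is done.

Besides the shell and the picture viewer there is one more tool, called after "Request:" by a JSON object that holds its "name" and its "arguments". apply_moves: Moves the arm, as the interface text tells. Its arguments: {"type":"object","properties":{"rows":{"type":"array","items":{"type":"array","items":{"type":"number"}}},"newtons":{"type":"number"}},"required":["rows"]}

```bash
mkdir -p pics; cat > h.py <<'E'
import numpy as np, cv2
from rig import *
def px2w(f,r,c,z=None):
    K=np.array([[f["fx"],0,f["cx"]],[0,f["fy"],f["cy"]],[0,0,1.]])
    p=cv2.undistortPoints(np.array([[[c,r]]],float),K,np.array(f["D"],float))[0,0]
    T=np.array(f["pose"]); d=T[:3,:3]@np.array([p[0],p[1],1.]); o=T[:3,3]
    if z is None:
        s=f["range_z"][int(round(r)),int(round(c))]
    else: s=(z-o[2])/d[2]
    return o+s*d
def cloud(f):
    K=np.array([[f["fx"],0,f["cx"]],[0,f["fy"],f["cy"]],[0,0,1.]])
    u,v=np.meshgrid(np.arange(640.),np.arange(480.))
    p=cv2.undistortPoints(np.stack([u.ravel(),v.ravel()],-1)[:,None],K,np.array(f["D"],float))[:,0]
    z=f["range_z"].ravel().astype(float); T=np.array(f["pose"])
    P=np.c_[p*z[:,None],z]@T[:3,:3].T+T[:3,3]; P[z==0]=np.nan
    return P.reshape(480,640,3)
def save(f,n): cv2.imwrite(f"pics/{n}.png",f["color"][:,:,::-1])
E
python3 - <<'E'
from h import *
np.set_printoptions(precision=4,suppress=True)
print(sense())
for n in("top","side"):
    f=grab_frame(n); save(f,n+"0"); print(n,np.array(f["pose"]),f["fx"])
    np.savez(f"{n}0.npz",P=cloud(f),c=f["color"])
    Z={"battery":.012,"battery_ridge":.027,"charger":0,"charger_rails":.012,"charger_pad":.037,"fan":0,"fan_rails":.012,"cup":0,"screwdriver":0}
    for t,z in Z.items():
        m=mark_of(f,t)
        for k in m[:2]:
            r,c=k["centre"][0]*480,k["centre"][1]*640
            print(t,round(k["confidence"],2),(round(r),round(c)),px2w(f,r,c,z))
E
```

```text
{'t': 0.0, 'q': array([-1.3029,  0.2648,  1.6054,  0.    ,  1.2737, -0.0369]), 'dq': array([-0.0004, -0.0016, -0.0003, -0.001 ,  0.0006, -0.0003]), 'tau': array([ -0.0029, -51.512 , -36.7315,  -0.0005,   0.0128,   0.    ]), 'eef_pos': array([ 0.2024, -0.6432,  0.2379]), 'orientation': array([-1.5731,  0.0001, -2.8368]), 'wrist_force': array([-0.6928,  0.2794,  0.2263]), 'wrist_torque': array([ 0.0139,  0.0283, -0.0035]), 'width': 0.08514732867795916}
top [[-0.013  -0.9913  0.1312  0.3771]
 [-0.9998  0.0149  0.0132  0.0003]
 [-0.0151 -0.131  -0.9913  1.4237]
 [ 0.      0.      0.      1.    ]] 466.3831335995991
battery 0.6 (247, 391) [ 0.5479 -0.1908  0.012 ]
battery_ridge 0.79 (228, 386) [ 0.6031 -0.1767  0.027 ]
charger 0.75 (247, 389) [ 0.547  -0.1871  0.    ]
charger 0.21 (308, 173) [0.3708 0.4773 0.    ]
charger_rails 0.83 (252, 388) [ 0.5306 -0.1811  0.012 ]
charger_pad 0.52 (210, 383) [ 0.6555 -0.1669  0.037 ]
charger_pad 0.3 (248, 392) [ 0.5395 -0.189   0.037 ]
fan 0.93 (273, 266) [0.473  0.1912 0.    ]
fan 0.75 (246, 390) [ 0.5498 -0.1882  0.    ]
fan_rails 0.65 (222, 465) [ 
[... 289 characters left out ...]
.8163]
 [-0.0197 -0.7158 -0.698   0.8205]
 [ 0.      0.      0.      1.    ]] 466.41467651483686
battery 0.9 (305, 319) [ 0.5523 -0.1919  0.012 ]
battery_ridge 0.98 (292, 339) [ 0.5964 -0.1715  0.027 ]
charger 0.77 (306, 320) [ 0.5535 -0.1855 -0.    ]
charger_rails 0.77 (305, 313) [ 0.5379 -0.1914  0.012 ]
charger_rails 0.66 (239, 388) [ 0.7338 -0.0011  0.012 ]
charger_pad 0.84 (289, 361) [ 0.6447 -0.1756  0.037 ]
fan 0.73 (196, 286) [0.4843 0.2028 0.    ]
fan 0.19 (146, 253) [0.379  0.4688 0.    ]
fan_rails 0.58 (198, 281) [0.4718 0.1817 0.012 ]
cup 0.55 (245, 276) [0.4565 0.0112 0.    ]
screwdriver 0.71 (237, 385) [0.7322 0.0181 0.    ]
screwdriver 0.29 (303, 319) [ 0.5533 -0.1773  0.    ]
```

View pics/top0.png

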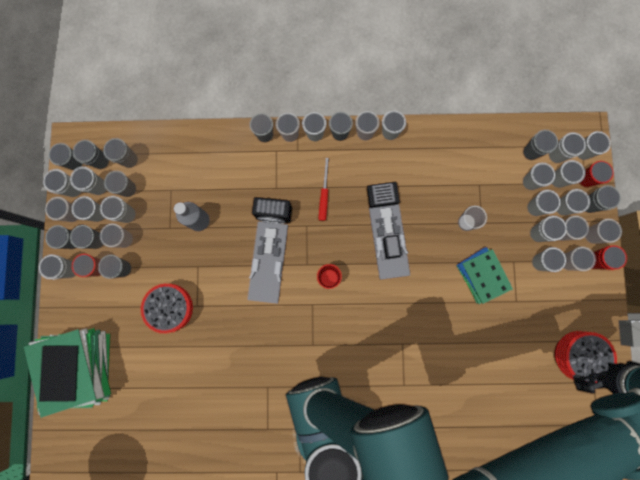

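View pics/side0.png

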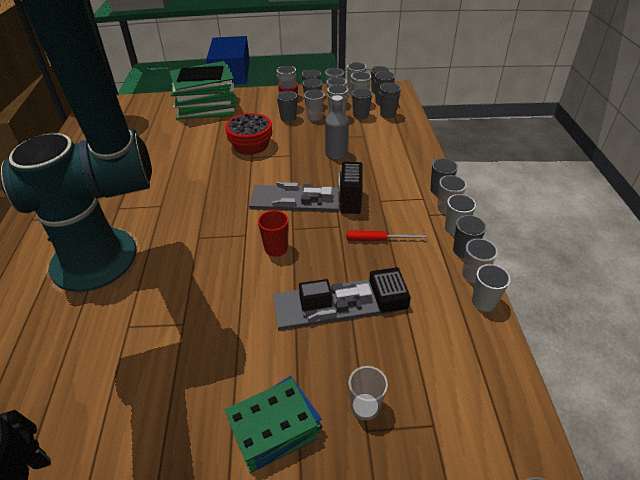

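```bash
cat > loc.py <<'E'
from h import *
np.set_printoptions(precision=4,suppress=True)
def rect(Q): 
    (c,s,a)=cv2.minAreaRect((Q[:,:2]*1000).astype(np.float32)); return np.array(c),s,a
if __name__=="__main__":
  for n in("top","side"):
    f=grab_frame(n); P=cloud(f)
    for t in("charger","fan","battery"):
        for m in cut_out(f,t)[:2]:
            px=m["pixels"]; Q=P[px]; Q=Q[np.isfinite(Q).all(1)]
            print(n,t,round(m["confidence"],2),px.sum(),"med",np.median(Q,0),"z pct",np.percentile(Q[:,2],[1,10,50,90,99])*1000)
            B=Q[(Q[:,2]>.008)&(Q[:,2]<.016)]
            if len(B)>30: print("  bed",len(B),rect(B))
            B=Q[(Q[:,2]>.036)]
            if len(B)>30: print("  high",len(B),rect(B), "z",np.percentile(B[:,2],[5,50,95]))
    cv2.imwrite(f"pics/{n}_z.png",cv2.resize(np.clip(np.nan_to_num(P[170:320,230:430,2])*2500,0,255).astype(np.uint8),None,fx=4,fy=4,interpolation=0))
E
python3 loc.py
```

```text
top charger 0.98 2527 med [ 0.6199 -0.1772  0.0181] z pct [-2.4817  7.4509 18.1456 41.9144 47.0397]
  bed 881 (array([ 592.6874, -183.396 ]), (276.7205810546875, 92.62496185302734), 6.828752517700195)
  high 701 (array([ 626.1967, -178.7384]), (231.23143005371094, 90.65736389160156), 6.858097076416016) z [0.0366 0.0407 0.0465]
top fan 0.82 3340 med [0.5497 0.1791 0.0138] z pct [ 1.1422  7.047  13.7805 94.0731 99.2775]
  bed 1343 (array([530.2664, 181.7948]), (98.80476379394531, 290.0718078613281), 80.72711181640625)
  high 905 (array([609.074 , 172.3058]), (110.87005615234375, 157.22874450683594), 83.31909942626953) z [0.0383 0.0929 0.0987]
top battery 0.85 477 med [ 0.543  -0.1841  0.0607] z pct [13.266  18.7006 60.697  65.6892 68.0177]
  high 363 (array([ 543.7435, -189.0921]), (64.79923248291016, 46.420135498046875), 6.942529678344727) z [0.0497 0.0621 0.067 ]
top battery 0.6 3396 med [0.5504 0.1787 0.0137] z pct [-1.2052  6.9313 13.715  93.9998 99.2712]
  bed 1351 (array([530.2942, 181.8244]), (99.43257141113281, 290.2701416015625), 80.58341217041016)
  high 923 (array([609.3171,
[... 279 characters left out ...]
3), 7.737279415130615)
  high 1119 (array([ 664.6643, -174.7896]), (151.39752197265625, 93.20591735839844), 7.6999030113220215) z [0.0366 0.0414 0.0444]
side fan 0.66 3388 med [0.5683 0.1594 0.0162] z pct [ 0.3593  8.6928 16.1716 94.7939 98.4209]
  bed 1408 (array([537.2639, 182.3012]), (104.8421859741211, 302.9916687011719), 80.83218383789062)
  high 1032 (array([610.8466, 171.3417]), (112.90090942382812, 154.8709716796875), 83.0038070678711) z [0.0371 0.091  0.0981]
side battery 0.72 1027 med [ 0.5431 -0.2045  0.0599] z pct [11.7038 19.6281 59.8986 65.0165 66.6808]
  high 746 (array([ 544.4208, -187.8662]), (64.04762268066406, 50.56660079956055), 6.846412658691406) z [0.0402 0.0629 0.0659]
```

```bash
python3 -c "
import cv2
i=cv2.imread('pics/top0.png')[175:310,240:420];cv2.imwrite('pics/topc.png',cv2.resize(i,None,fx=4.4,fy=4.4,interpolation=2))"
```

```text
(no output)
```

View pics/topc.png

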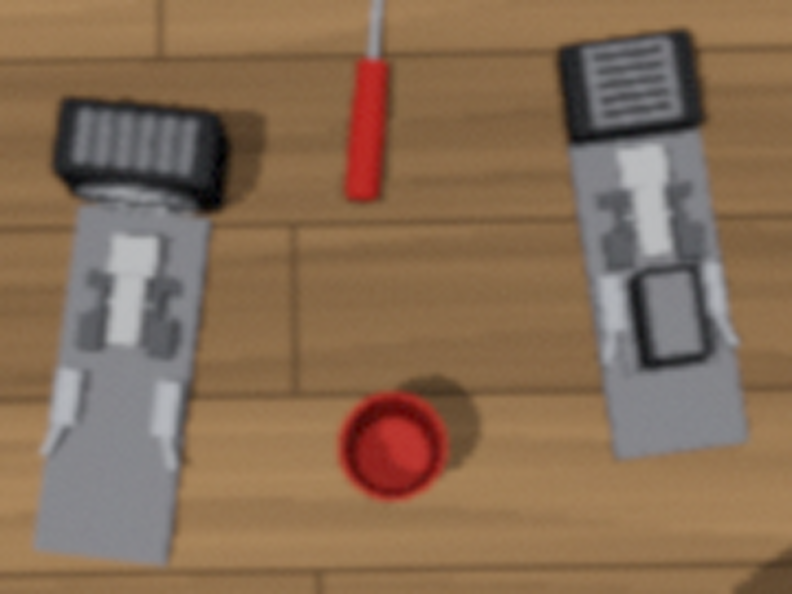

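```bash
cat > fit.py <<'E'
from h import *
np.set_printoptions(precision=4,suppress=True)
def plane(f,z):
    g=dict(f); T=np.array(f["pose"]); g["range_z"]=np.ones((480,640),np.float32)
    D=cloud(g)-T[:3,3]; return T[:3,3]+D*((z-T[2,3])/D[...,2])[...,None]
def fit(f,o,yaw,tag):
    W=plane(f,.012); hsv=cv2.cvtColor(f["color"],cv2.COLOR_RGB2HSV)
    Z=cloud(f)[...,2]
    # interior (grey) score from saturation: grey low, wood high
    S=hsv[...,1].astype(np.float32)
    for _ in range(4):
        c,s=np.cos(yaw),np.sin(yaw)
        def samp(x,y): # dock -> pixel sampling of saturation by projecting
            w=np.stack([o[0]+c*x-s*y,o[1]+s*x+c*y,np.full_like(x,.012)],-1)
            T=np.linalg.inv(np.array(f["pose"])); K=np.array([[f["fx"],0,f["cx"]],[0,f["fy"],f["cy"]],[0,0,1.]])
            p=cv2.projectPoints(w.reshape(-1,1,3),cv2.Rodrigues(T[:3,:3])[0],T[:3,3],K,np.array(f["D"],float))[0][:,0]
            return cv2.remap(S,p[:,0].astype(np.float32).reshape(x.shape),p[:,1].astype(np.float32).reshape(x.shape),1)
        t=np.arange(-.02,.02,.0005)
        def edge(v): # rows, half-level crossing
            out=[]
            for r in v:
                h=(np.percentile(r,10)+np.percentile(r,90))/2; k=np.argmin(np.abs(np.cumsum(r>h)-0)) 
                out.append(t[np.argmin([np.sum(r[:i]>h)+np.sum(r[i:]<=h) for i in range(len(t))])])
            return np.array(out)
        xs=np.arange(-.085,.135,.005)
        L=edge(samp(xs[:,None]+0*t,.046+t[None]+0*xs[:,None])); R=edge(samp(xs[:,None]+0*t,-.046-t[None]+0*xs[:,None]))
        ys=np.arange(-.04,.041,.005); N=edge(samp(-.092-t[None]+0*ys[:,None],ys[:,None]+0*t))
        def rob(x,y):
            m=np.ones(len(x),bool)
            for _ in range(5):
                a=np.polyfit(x[m],y[m],1); e=np.abs(y-np.polyval(a,x)); m=e<max(.002,2*np.median(e))
            return a
        aL,aR=rob(xs,.046+L),rob(xs,-.046-R)
        mid=(aL+aR)/2; dy=mid[1]; dx=np.median(-N)
        o=o+np.array([c*dx-s*dy,s*dx+c*dy]); yaw+=np.arctan(mid[0])
    print(tag,"o",o,"yaw deg",np.degrees(yaw),"width",(aL-aR)[1],"slopes",aL[0],aR[0],"dx",dx)
    return o,yaw
if __name__=="__main__":
  for n in("top","side"):
    f=grab_frame(n)
    fit(f,np.array([.547,-.1885]),.12,n+" charger")
    fit(f,np.array([.485,.188]),-.12,n+" fan")
E
python3 fit.py
```

```text
top charger o [ 0.5459 -0.1875] yaw deg 6.927801468303319 width 0.09560074316458039 slopes -0.0005496828752641691 8.170294067750914e-05 dx -1.734723475976807e-17
top fan o [0.4782 0.1904] yaw deg -7.327719384048282 width 0.09523626126093118 slopes 0.0038126991509177194 -0.0037022397891963744 dx -1.734723475976807e-17
side charger o [ 0.5472 -0.1906] yaw deg 6.8989782404118305 width 0.10065885594480514 slopes 0.015891374052538237 0.009222661396574424 dx -0.0005000000000000178
side fan o [0.4785 0.1848] yaw deg -7.463835918897592 width 0.10538454912492644 slopes 0.002149649334104355 -0.0025428194993414115 dx -1.734723475976807e-17
```

```bash
cat > go.py <<'E'
import sys; from h import *; from scipy.spatial.transform import Rotation as R
np.set_printoptions(precision=3,suppress=True)
CH=(np.array([.546,-.1877]),6.93); FA=(np.array([.4782,.1903]),-7.35)
def dock(D,x,y,z):
    a=np.radians(D[1]); c,s=np.cos(a),np.sin(a); return np.array([D[0][0]+c*x-s*y,D[0][1]+s*x+c*y,z])
def plan(p,yaw):
    s=sense(); A=R.from_euler("xyz",s["orientation"]); B=R.from_euler("xyz",[-90,0,yaw],degrees=True)
    print("now",s["eef_pos"],np.degrees(s["orientation"]),"F",s["wrist_force"],"q",s["q"])
    print("target",p,"d(cm)",A.inv().apply(p-s["eef_pos"])*100,"rot(deg)",np.degrees((A.inv()*B).as_rotvec()))
if __name__=="__main__":
    D={"c":CH,"f":FA}[sys.argv[1]]; x,y,z=[float(v)/1000 for v in sys.argv[2:5]]
    p=dock(D,x,y,z); plan(p,D[1]+180)
    P=dock(D,x,y,z); s=sense()["eef_pos"]-np.r_[D[0],0]; a=np.radians(D[1])
    print("now in dock mm",1000*np.array([np.cos(a)*s[0]+np.sin(a)*s[1],-np.sin(a)*s[0]+np.cos(a)*s[1],s[2]]))
E
python3 go.py c 104 0 100
```

```text
now [ 0.203 -0.644  0.239] [ -89.999   -0.    -162.535] F [ 0.027 -0.308  0.158] q [-1.303  0.264  1.604 -0.     1.274 -0.037]
target [ 0.649 -0.175  0.1  ] d(cm) [-56.675  13.928 -31.307] rot(deg) [-0.001 10.535  0.   ]
now in dock mm [-395.956 -411.413  239.283]
```

Request:
{"name": "apply_moves", "arguments": {"rows": [[0,-56.7,9,-31.3,0,10.5,0],[0,-56.7,9,-31.3,0,10.5,0],[0,-56.7,9,-31.3,0,10.5,0],[0,-56.7,9,-31.3,0,10.5,0],[0,-56.7,9,-31.3,0,10.5,0],[0,-56.7,9,-31.3,0,10.5,0],[0,-56.7,9,-31.3,0,10.5,0],[0,-56.7,9,-31.3,0,10.5,0],[0,-56.7,9,-31.3,0,10.5,0],[0,-56.7,9,-31.3,0,10.5,0]]}}

```text
t: 2.75
eef_pos: [0.6311, -0.1943, 0.1533]
orientation: [-1.57, 0.001, -3.02]
wrist_force: [0.5, -0.6, 0.2]
width: 0.0001
```

```bash
python3 go.py c 104 0 55
```

```text
now [ 0.631 -0.194  0.153] [ -89.971    0.034 -173.031] F [ 0.47  -0.618  0.204] q [-0.336  0.299  1.723 -0.     1.119  1.113]
target [ 0.649 -0.175  0.055] d(cm) [-2.023  9.828 -1.688] rot(deg) [-0.029  0.039 -0.034]
now in dock mm [ 83.721 -16.84  153.28 ]
```

Request:
{"name": "apply_moves", "arguments": {"rows": [[0,-1.2,4,-1.0,0,0,0],[0,-1.2,7,-1.0,0,0,0],[0,-1.2,7,-1.0,0,0,0]]}}

```text
t: 3.12
eef_pos: [0.6379, -0.1831, 0.0797]
orientation: [-1.574, -0.006, -3.019]
wrist_force: [0.1, 0.1, 0.3]
width: -0.0002
```

```bash
python3 go.py c 104 0 50; python3 - <<'E'
from h import *
f=grab_frame("side"); cv2.imwrite("pics/s1.png",cv2.resize(f["color"][200:350,250:430,::-1],None,fx=4,fy=4,interpolation=2))
E
```

```text
now [ 0.638 -0.183  0.08 ] [ -90.168   -0.367 -172.989] F [0.05  0.069 0.266] q [-0.317  0.381  1.762 -0.     1.006  1.131]
target [ 0.649 -0.175  0.05 ] d(cm) [-1.237  2.964 -0.645] rot(deg) [0.168 0.08  0.367]
now in dock mm [91.829 -6.557 79.697]
```

View pics/s1.png

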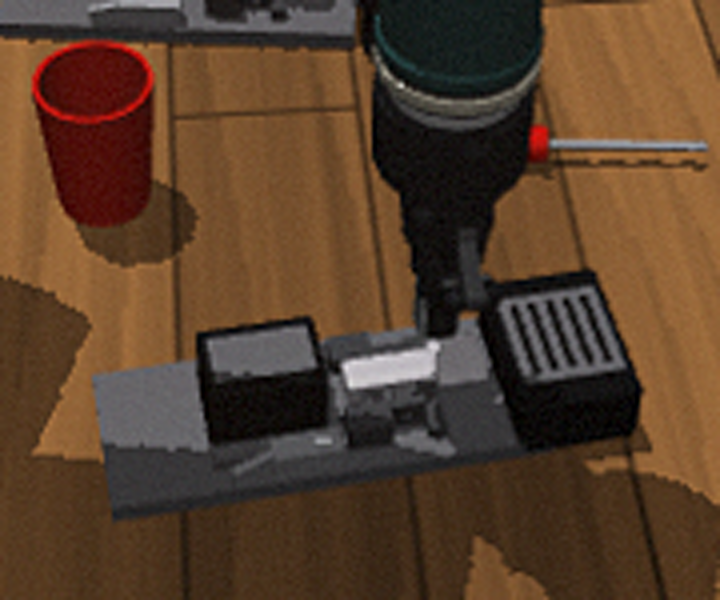

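Request:
{"name": "apply_moves", "arguments": {"rows": [[0,-1.1,0,-0.6,0,0,0.3],[0,-1.1,0,-0.6,0,0,0.3],[0,-1.1,1.5,-0.6,0,0,0.3],[0,-1.1,2.7,-0.6,0,0,0.3],[0,-1.1,2.7,-0.6,0,0,0.3]]}}

```text
t: 3.8
eef_pos: [0.6487, -0.1768, 0.0538]
orientation: [-1.573, 0.001, -3.02]
wrist_force: [-0.3, -0.3, 0.7]
width: -0.0003
```

```bash
python3 go.py c 104 0 37
```

```text
now [ 0.649 -0.177  0.054] [ -90.104    0.069 -173.048] F [-0.303 -0.286  0.745] q [-0.304  0.42   1.762  0.003  0.96   1.144]
target [ 0.649 -0.175  0.037] d(cm) [-0.074  1.677 -0.149] rot(deg) [ 0.104  0.022 -0.069]
now in dock mm [103.243  -1.524  53.771]
```

Good alignment. Press down slowly, watching force.

Request:
{"name": "apply_moves", "arguments": {"rows": [[0,0,0.4,-0.1,0,0,0],[0,0,0.8,-0.1,0,0,0],[0,0,1.1,-0.1,0,0,0],[0,0,1.3,-0.1,0,0,0],[0,0,1.3,-0.1,0,0,0]]}}

```text
t: 4.42
eef_pos: [0.6513, -0.1762, 0.0441]
orientation: [-1.571, 0.007, -3.02]
wrist_force: [-0.6, 0.9, 3.5]
width: 0.0
```

```bash
cat > bat.py <<'E'
import sys; from go import *
def bat(f,D):
    for m in cut_out(f,"battery")[:1]:
        Q=cloud(f)[m["pixels"]]; Q=Q[np.isfinite(Q).all(1)]; B=Q[Q[:,2]>np.percentile(Q[:,2],95)-.008]
        (c,s,a)=cv2.minAreaRect((B[:,:2]*1000).astype(np.float32)); c=np.array(c)/1000-D[0]; t=np.radians(D[1])
        print("top z",np.median(B[:,2]),"size",s,"ang",a,"body centre in dock mm",1000*np.array([np.cos(t)*c[0]+np.sin(t)*c[1],-np.sin(t)*c[0]+np.cos(t)*c[1]]),"(origin = x+3)",len(B),m["confidence"])
if __name__=="__main__":
    D={"c":CH,"f":FA}[sys.argv[1]]; f=grab_frame(sys.argv[2]); bat(f,D)
E
python3 bat.py c side; python3 bat.py c top
```

```text
top z 0.06369041439315026 size (63.27035140991211, 47.91788864135742) ang 7.593777179718018 body centre in dock mm [-1.8   -1.164] (origin = x+3) 537 0.62
```

Request:
{"name": "apply_moves", "arguments": {"rows": [[0,0,0.2,0,0,0,0],[0,0,0.35,0,0,0,0],[0,0,0.5,0,0,0,0],[0,0,0.5,0,0,0,0]]}}

```text
t: 5.12
eef_pos: [0.6533, -0.176, 0.0403]
orientation: [-1.57, 0.011, -3.02]
wrist_force: [3.1, 2.5, 7.1]
width: -0.0001
```

```bash
python3 go.py c 104 0 37; python3 bat.py c side
```

```text
now [ 0.653 -0.176  0.04 ] [ -89.941    0.616 -173.052] F [3.123 2.482 7.084] q [-0.302  0.437  1.766  0.004  0.928  1.145]
target [ 0.649 -0.175  0.037] d(cm) [ 0.401  0.327 -0.137] rot(deg) [-0.059  0.018 -0.616]
now in dock mm [107.973  -1.367  40.317]
top z 0.06386382265795959 size (63.95829391479492, 48.5064582824707) ang 7.296285152435303 body centre in dock mm [-0.876 -1.032] (origin = x+3) 544 0.67
```

Request:
{"name": "apply_moves", "arguments": {"rows": [[0,0.2,0.2,0,0,0,0],[0,0.3,0.4,0,0,0,0],[0,0.3,0.5,0,0,0,0],[0,0.3,0.5,0,0,0,0]]}}

```text
t: 5.72
eef_pos: [0.6531, -0.1769, 0.0378]
orientation: [-1.568, 0.016, -3.02]
wrist_force: [4.1, 3.7, 13.2]
width: 0.0001
```

```bash
python3 go.py c 104 0 37; python3 bat.py c side
```

```text
now [ 0.653 -0.177  0.038] [ -89.831    0.918 -173.053] F [ 4.113  3.674 13.217] q [-0.303  0.437  1.772  0.005  0.917  1.143]
target [ 0.649 -0.175  0.037] d(cm) [ 0.361  0.073 -0.224] rot(deg) [-0.169  0.016 -0.918]
now in dock mm [107.602  -2.233  37.797]
top z 0.06366986034755895 size (64.04766082763672, 49.385650634765625) ang 7.194246292114258 body centre in dock mm [-17.976  -1.013] (origin = x+3) 561 0.71
```

The battery sprang back about 17 mm (body centre −0.9 → −18 mm). I'll release the catch and rise.

Request:
{"name": "apply_moves", "arguments": {"rows": [[0,0,0,0,0,0,0],[0,0,-0.5,0,0,0,0],[0,0,-1,0,0,0,0],[0,0,-1.5,0,0,0,0],[8.54,0,-6,0,0,0,0],[8.54,0,-10,0,0,0,0],[8.54,0,-10,0,0,0,0]]}}

```text
t: 6.7
eef_pos: [0.6493, -0.1775, 0.1371]
orientation: [-1.568, 0.011, -3.02]
wrist_force: [-0.3, -0.7, 0.5]
width: 0.0545
```

```bash
python3 go.py c -18 0 100;python3 bat.py c side;python3 bat.py c top
```

```text
now [ 0.649 -0.177  0.137] [ -89.842    0.623 -173.044] F [-0.306 -0.719  0.546] q [-0.305  0.329  1.715  0.002  1.086  1.144]
target [ 0.528 -0.19   0.1  ] d(cm) [12.215  3.574 -0.248] rot(deg) [-0.158  0.025 -0.623]
now in dock mm [103.752  -2.329 137.077]
top z 0.06359626862548073 size (63.87903594970703, 47.74215316772461) ang 7.320197105407715 body centre in dock mm [-17.955  -0.544] (origin = x+3) 548 0.82
```

Request:
{"name": "apply_moves", "arguments": {"rows": [[8.54,6.2,0,-0.2,0,0,-0.5],[8.54,12.2,0,-0.2,0,0,-0.5],[8.54,12.2,2,-0.2,0,0,-0.5],[8.54,12.2,3,-0.2,0,0,-0.5],[8.54,12.2,3,-0.2,0,0,-0.5],[8.54,12.2,3,-0.2,0,0,-0.5]]}}

```text
t: 7.65
eef_pos: [0.5268, -0.1894, 0.1027]
orientation: [-1.571, -0.003, -3.02]
wrist_force: [-0.5, -0.2, -0.6]
width: 0.0853
```

```bash
python3 go.py c -18 0 42
```

```text
now [ 0.527 -0.189  0.103] [ -89.999   -0.193 -173.011] F [-0.535 -0.231 -0.584] q [-0.389  0.175  1.981 -0.002  0.989  1.061]
target [ 0.528 -0.19   0.042] d(cm) [-0.146  6.065  0.06 ] rot(deg) [-0.001  0.059  0.193]
now in dock mm [-19.257   0.597 102.654]
```

Request:
{"name": "apply_moves", "arguments": {"rows": [[8.54,-0.1,3,0.06,0,0,0],[8.54,-0.1,5,0.06,0,0,0],[8.54,-0.1,6,0.06,0,0,0],[8.54,-0.1,6,0.06,0,0,0],[8.54,-0.1,6,0.06,0,0,0]]}}

```text
t: 8.28
eef_pos: [0.5278, -0.1902, 0.0436]
orientation: [-1.57, -0.002, -3.02]
wrist_force: [-0.3, -0.3, -0.3]
width: 0.0856
```

```bash
python3 go.py c -18 0 42
```

```text
now [ 0.528 -0.19   0.044] [ -89.953   -0.112 -173.031] F [-0.332 -0.253 -0.339] q [-0.389  0.252  2.016 -0.002  0.875  1.061]
target [ 0.528 -0.19   0.042] d(cm) [-0.036  0.16  -0.03 ] rot(deg) [-0.048  0.039  0.112]
now in dock mm [-18.356  -0.298  43.597]
```

Request:
{"name": "apply_moves", "arguments": {"rows": [[6,0,0,0,0,0,0],[4,0,0,0,0,0,0],[4,0,0,0,0,0,0],[4,0,0,0,0,0,0],[4,0,0,0,0,0,0]], "newtons": 25}}

```text
t: 8.9
eef_pos: [0.5271, -0.1899, 0.0433]
orientation: [-1.571, -0.003, -3.02]
wrist_force: [-1.0, 1.6, 6.3]
width: 0.0456
```

```bash
python3 go.py c -18 0 42; python3 - <<'E'
from h import *
f=grab_frame("side"); cv2.imwrite("pics/s2.png",cv2.resize(f["color"][200:350,250:430,::-1],None,fx=4,fy=4,interpolation=2))
E
```

```text
now [ 0.527 -0.19   0.043] [ -89.992   -0.168 -173.039] F [-0.988  1.554  6.26 ] q [-0.389  0.252  2.016 -0.002  0.876  1.061]
target [ 0.528 -0.19   0.042] d(cm) [-0.101  0.133  0.009] rot(deg) [-0.008  0.031  0.168]
now in dock mm [-19.006   0.089  43.329]
```

View pics/s2.png

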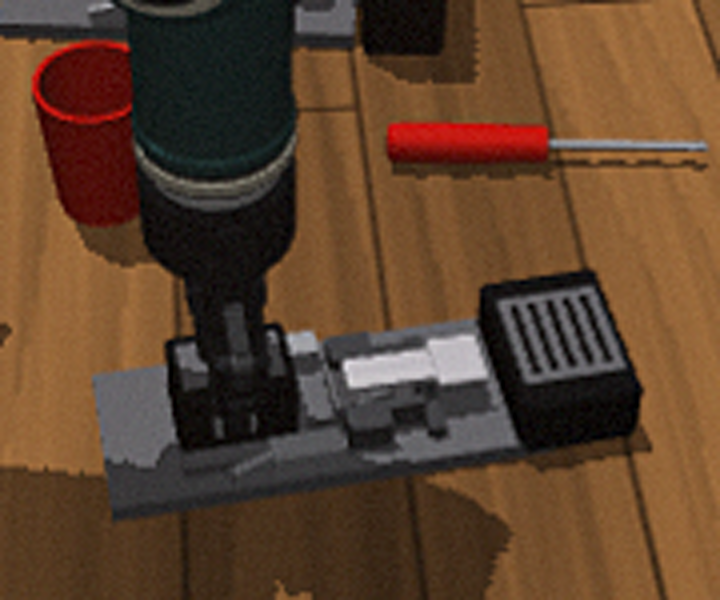

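Request:
{"name": "apply_moves", "arguments": {"rows": [[4,0.3,-0.1,0,0,0,0],[4,1.0,-0.1,0,0,0,0],[4,1.8,-0.1,0,0,0,0],[4,2.6,-0.1,0,0,0,0],[4,3.3,-0.1,0,0,0,0],[4,3.3,-0.1,0,0,0,0],[4,3.3,-0.1,0,0,0,0]], "newtons": 45}}

```text
t: 9.82
eef_pos: [0.4933, -0.1938, 0.0434]
orientation: [-1.571, -0.005, -3.02]
wrist_force: [-2.1, -0.6, -2.1]
width: 0.0452
```

```bash
python3 go.py c -52 0 42;python3 bat.py c side
```

```text
now [ 0.493 -0.194  0.043] [ -90.03    -0.271 -173.044] F [-2.061 -0.567 -2.052] q [-0.42   0.202  2.079 -0.003  0.865  1.031]
target [ 0.494 -0.194  0.042] d(cm) [-0.103  0.141  0.031] rot(deg) [0.03  0.026 0.271]
now in dock mm [-53.02    0.304  43.414]
top z 0.06374065275464846 size (64.21589660644531, 90.01782989501953) ang 7.727968215942383 body centre in dock mm [-51.671 -23.432] (origin = x+3) 304 0.81
```

Request:
{"name": "apply_moves", "arguments": {"rows": [[4,0,-0.3,0,0,0,0],[4,0,-0.8,0,0,0,0],[4,0,-1.5,0,0,0,0],[4,0,-4,0,0,0,0],[4,0,-8,0,0,0,0],[4,0,-12,0,0,0,0],[4,0,-14,0,0,0,0],[4,0,-14,0,0,0,0]]}}

```text
t: 10.92
eef_pos: [0.4962, -0.1945, 0.1865]
orientation: [-1.568, 0.001, -3.02]
wrist_force: [0.3, 0.4, -5.4]
width: 0.0453
```

```bash
python3 go.py f -65 0 183;python3 bat.py c side
```

```text
now [ 0.496 -0.195  0.186] [ -89.835    0.075 -173.031] F [ 0.341  0.375 -5.4  ] q [-0.419  0.034  1.967 -0.002  1.138  1.031]
target [0.414 0.199 0.183] d(cm) [  3.419   0.228 -40.025] rot(deg) [-0.155 14.319 -0.096]
now in dock mm [  67.108 -379.35   186.473]
top z 0.20666051969470134 size (64.14183807373047, 81.88689422607422) ang 6.792591094970703 body centre in dock mm [-49.127 -21.185] (origin = x+3) 337 0.76
```

Request:
{"name": "apply_moves", "arguments": {"rows": [[4,0.5,0,-5,0,2,0],[4,1.0,0,-11,0,4,0],[4,1.5,0,-17,0,6,0],[4,2,0,-23,0,8,0],[4,2.5,0,-29,0,11,0],[4,2.7,0,-35,0,13,0],[4,2.7,0,-39,0,14.3,0],[4,2.7,0,-40,0,14.3,0],[4,2.7,0,-40,0,14.3,0],[4,2.7,0,-40,0,14.3,0]]}}

```text
t: 12.28
eef_pos: [0.419, 0.1987, 0.183]
orientation: [-1.569, -0.005, 3.013]
wrist_force: [-0.6, 0.6, -4.7]
width: 0.0453
```

```bash
python3 go.py f -58 0 80; python3 - <<'E'
from h import *; import go, fit, bat
for n in("top","side"):
    f=grab_frame(n); save(f,n+"3"); bat.bat(f,go.FA)
cv2.imwrite("pics/t3c.png",cv2.resize(cv2.imread("pics/top3.png")[180:320,220:400],None,fx=4.2,fy=4.2,interpolation=2))
E
```

```text
now [0.419 0.199 0.183] [-89.869  -0.262 172.616] F [-0.623  0.589 -4.695] q [ 0.389 -0.095  2.099  0.     1.143  2.088]
target [0.421 0.198 0.08 ] d(cm) [-0.227 10.3    0.05 ] rot(deg) [-0.131 -0.034  0.262]
now in dock mm [-59.796   0.74  183.005]
top z 0.5117541446324891 size (60.303131103515625, 33.67836380004883) ang 23.320579528808594 body centre in dock mm [-59.7163 -59.3446] (origin = x+3) 10 0.56
top z 0.20394923562997924 size (76.3099365234375, 52.36659240722656) ang 26.222444534301758 body centre in dock mm [-54.4528 -10.8814] (origin = x+3) 162 0.57
```

View pics/side3.png

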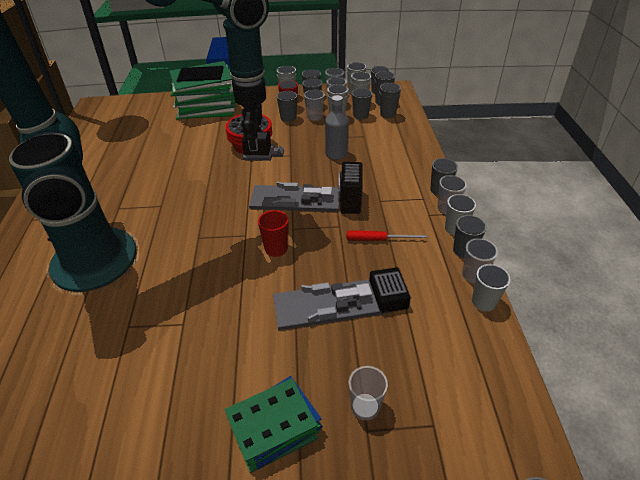

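Request:
{"name": "apply_moves", "arguments": {"rows": [[4,-0.1,4,0.05,0,0,0.2],[4,-0.1,8,0.05,0,0,0.2],[4,-0.1,11,0.05,0,0,0.2],[4,-0.1,12.5,0.05,0,0,0.2],[4,-0.1,13.2,0.05,0,0,0.2],[4,-0.1,13.2,0.05,0,0,0.2],[4,-0.1,13.2,0.05,0,0,0.2]]}}

```text
t: 13.35
eef_pos: [0.421, 0.1998, 0.0531]
orientation: [-1.571, 0.002, 3.014]
wrist_force: [0.5, -0.9, -5.3]
width: 0.0455
```

```bash
python3 go.py f -58 0 43.5;python3 - <<'E'
from h import *; import go, bat
f=grab_frame("side"); bat.bat(f,go.FA)
cv2.imwrite("pics/s4.png",cv2.resize(f["color"][110:230,230:380,::-1],None,fx=5,fy=5,interpolation=2))
E
```

```text
now [0.421 0.2   0.053] [-90.025   0.135 172.662] F [ 0.498 -0.885 -5.275] q [ 0.39   0.07   2.21  -0.001  0.859  2.09 ]
target [0.421 0.198 0.043] d(cm) [0.006 0.96  0.207] rot(deg) [ 0.025  0.012 -0.135]
now in dock mm [-57.966   2.064  53.105]
top z 0.07324575678900735 size (84.79178619384766, 51.78643798828125) ang 30.001489639282227 body centre in dock mm [-52.018 -12.145] (origin = x+3) 150 0.91
```

View pics/s4.png

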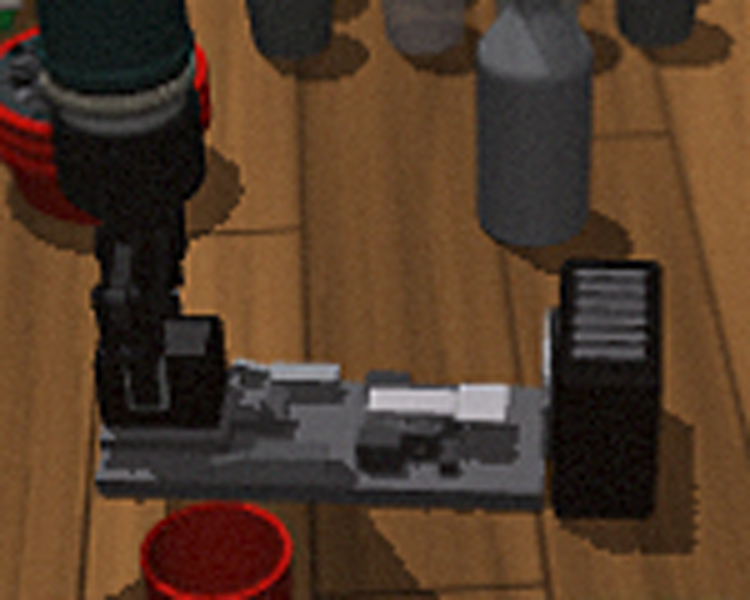

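Request:
{"name": "apply_moves", "arguments": {"rows": [[4,0,0.3,0.15,0,0,0],[4,0,0.6,0.15,0,0,0],[4,0,0.8,0.15,0,0,0],[4,0,0.95,0.15,0,0,0],[4,0,0.95,0.15,0,0,0],[4,0,0.95,0.15,0,0,0]]}}

```text
t: 14.2
eef_pos: [0.4202, 0.198, 0.0434]
orientation: [-1.57, 0.001, 3.014]
wrist_force: [-3.3, -0.9, 5.9]
width: 0.045
```

```bash
python3 go.py f -58 0 43.5
```

```text
now [0.42  0.198 0.043] [-89.979   0.047 172.663] F [-3.259 -0.933  5.88 ] q [ 0.387  0.084  2.218 -0.001  0.84   2.087]
target [0.421 0.198 0.043] d(cm) [-0.056 -0.011  0.026] rot(deg) [-0.021  0.013 -0.047]
now in dock mm [-58.557   0.258  43.385]
```

Request:
{"name": "apply_moves", "arguments": {"rows": [[4,-0.4,-0.05,0,0,0,0],[4,-0.8,-0.05,0,0,0,0],[4,-1.2,-0.05,0,0,0,0],[4,-1.6,-0.05,0,0,0,0],[4,-2.0,-0.05,0,0,0,0],[4,-2.0,-0.05,0,0,0,0]]}}

```text
t: 14.95
eef_pos: [0.4406, 0.1956, 0.0434]
orientation: [-1.571, 0.002, 3.013]
wrist_force: [-0.5, 0.2, 4.5]
width: 0.0456
```

```bash
python3 go.py f -40 0 43.5
```

```text
now [0.441 0.196 0.043] [-90.005   0.103 172.653] F [-0.532  0.224  4.485] q [ 0.367  0.115  2.183 -0.001  0.842  2.066]
target [0.439 0.195 0.043] d(cm) [ 0.205 -0.009  0.044] rot(deg) [ 0.005  0.003 -0.103]
now in dock mm [-37.953   0.441  43.412]
```

Request:
{"name": "apply_moves", "arguments": {"rows": [[4,-0.4,0,0,0,0,0],[4,-0.8,0,0,0,0,0],[4,-1.2,0,0,0,0,0],[4,-1.6,0,0,0,0,0],[4,-1.6,0,0,0,0,0]], "newtons": 70}}

```text
t: 15.58
eef_pos: [0.4561, 0.1936, 0.0435]
orientation: [-1.571, 0.001, 3.013]
wrist_force: [-2.1, 0.7, 5.7]
width: 0.0447
```

```bash
python3 go.py f -24 0 43.5
```

```text
now [0.456 0.194 0.044] [-90.006   0.072 172.652] F [-2.096  0.732  5.701] q [ 0.352  0.139  2.155 -0.001  0.847  2.051]
target [0.454 0.193 0.043] d(cm) [0.166 0.    0.047] rot(deg) [ 0.006  0.002 -0.072]
now in dock mm [-22.343   0.475  43.506]
```

Request:
{"name": "apply_moves", "arguments": {"rows": [[4,-0.3,0,0,0,0,0],[4,-0.6,0,0,0,0,0],[4,-0.8,0,0,0,0,0],[4,-0.8,0,0,0,0,0]]}}

```text
t: 16.08
eef_pos: [0.4636, 0.1926, 0.0435]
orientation: [-1.571, 0.001, 3.013]
wrist_force: [-3.2, 1.5, 6.8]
width: 0.045
```

Request:
{"name": "apply_moves", "arguments": {"rows": [[4,-0.2,0,0,0,0,0],[4,-0.4,0,0,0,0,0],[4,-0.4,0,0,0,0,0]]}}

```text
t: 16.45
eef_pos: [0.4675, 0.1922, 0.0435]
orientation: [-1.571, 0.0, 3.013]
wrist_force: [-3.4, 1.6, 6.4]
width: 0.045
```

Request:
{"name": "apply_moves", "arguments": {"rows": [[4,-0.2,0,0,0,0,0],[4,-0.4,0,0,0,0,0],[4,-0.4,0,0,0,0,0]]}}

```text
t: 16.82
eef_pos: [0.4705, 0.1918, 0.0435]
orientation: [-1.571, -0.002, 3.013]
wrist_force: [-7.1, 2.9, 11.6]
width: 0.0449
```

```bash
python3 go.py f -6 0 43.5
```

```text
now [0.47  0.192 0.044] [-89.995  -0.095 172.628] F [-7.139  2.873 11.579] q [0.338 0.162 2.127 0.001 0.854 2.037]
target [0.472 0.191 0.043] d(cm) [-0.186  0.     0.05 ] rot(deg) [-0.005 -0.022  0.095]
now in dock mm [-7.861  0.498 43.504]
```

Request:
{"name": "apply_moves", "arguments": {"rows": [[4,-0.2,-0.05,0,0,0,0],[4,-0.3,-0.05,0,0,0,0],[4,-0.3,-0.05,0,0,0,0]]}}

```text
t: 17.2
eef_pos: [0.4715, 0.1916, 0.0435]
orientation: [-1.57, -0.005, 3.013]
wrist_force: [-11.5, 4.4, 11.9]
width: 0.0448
```

Request:
{"name": "apply_moves", "arguments": {"rows": [[4,-0.2,0,0,0,0,0],[4,-0.3,0,0,0,0,0],[4,-0.3,0,0,0,0,0]]}}

```text
t: 17.58
eef_pos: [0.474, 0.1913, 0.0435]
orientation: [-1.57, -0.006, 3.013]
wrist_force: [-13.5, 4.7, 13.7]
width: 0.0451
```

Request:
{"name": "apply_moves", "arguments": {"rows": [[4,-0.2,0,0,0,0,0],[4,-0.3,0,0,0,0,0],[4,-0.3,0,0,0,0,0]]}}

```text
t: 17.95
eef_pos: [0.4766, 0.1909, 0.0435]
orientation: [-1.57, -0.007, 3.013]
wrist_force: [-14.3, 4.7, 14.7]
width: 0.0448
```

```bash
python3 go.py f 0 0 43.5; python3 bat.py f side
```

```text
now [0.477 0.191 0.044] [-89.96   -0.395 172.608] F [-14.341   4.68   14.722] q [0.331 0.174 2.113 0.003 0.861 2.029]
target [0.478 0.19  0.043] d(cm) [-0.165  0.     0.043] rot(deg) [-0.039 -0.042  0.395]
now in dock mm [-1.645  0.433 43.512]
top z 0.06330584908137171 size (71.02409362792969, 70.15786743164062) ang 11.895801544189453 body centre in dock mm [  4.28  -17.356] (origin = x+3) 160 0.57
```

Request:
{"name": "apply_moves", "arguments": {"rows": [[4,-0.15,-0.05,0,0,0,0],[4,-0.25,-0.05,0,0,0,0],[4,-0.25,-0.05,0,0,0,0]]}}

```text
t: 18.42
eef_pos: [0.4792, 0.1906, 0.0435]
orientation: [-1.57, -0.006, 3.013]
wrist_force: [-14.1, 4.7, 10.5]
width: 0.045
```

Request:
{"name": "apply_moves", "arguments": {"rows": [[4,-0.15,0,0,0,0,0],[4,-0.25,0,0,0,0,0],[4,-0.25,0,0,0,0,0]]}}

```text
t: 18.8
eef_pos: [0.4815, 0.1903, 0.0435]
orientation: [-1.57, -0.007, 3.013]
wrist_force: [-12.6, 6.4, 11.0]
width: 0.0452
```

```bash
python3 go.py f 3 0 43.5
```

```text
now [0.481 0.19  0.044] [-89.963  -0.4   172.606] F [-12.586   6.418  10.951] q [0.327 0.182 2.104 0.003 0.863 2.024]
target [0.481 0.19  0.043] d(cm) [0.025 0.003 0.044] rot(deg) [-0.037 -0.044  0.4  ]
now in dock mm [ 3.251  0.445 43.525]
```

Request:
{"name": "apply_moves", "arguments": {"rows": [[4,-0.1,0,0,0,0,0],[4,-0.15,0,0,0,0,0],[4,-0.15,0,0,0,0,0]]}}

```text
t: 19.18
eef_pos: [0.4827, 0.1902, 0.0435]
orientation: [-1.57, -0.008, 3.012]
wrist_force: [-14.6, 5.3, 10.9]
width: 0.0448
```

Request:
{"name": "apply_moves", "arguments": {"rows": [[4,-0.1,0,0,0,0,0],[4,-0.15,0,0,0,0,0],[4,-0.15,0,0,0,0,0]]}}

```text
t: 19.55
eef_pos: [0.4839, 0.19, 0.0435]
orientation: [-1.57, -0.008, 3.012]
wrist_force: [-14.8, 5.8, 12.6]
width: 0.0447
```

```bash
python3 go.py f 6 0 43.5; python3 - <<'E'
from h import *
f=grab_frame("side"); cv2.imwrite("pics/s5.png",cv2.resize(f["color"][160:230,270:370,::-1],None,fx=7,fy=7,interpolation=2))
P=cloud(f); import go
D=go.FA; a=np.radians(D[1]); X=P[...,0]-D[0][0]; Y=P[...,1]-D[0][1]; x=np.cos(a)*X+np.sin(a)*Y; y=-np.sin(a)*X+np.cos(a)*Y
for lo in range(40,125,6):
    m=(x*1000>lo)&(x*1000<lo+6)&(abs(y)<.010)&(P[...,2]>.02); print(lo+3,m.sum(),np.round(1000*np.median(P[m][:,2]),1) if m.any() else None)
E
```

```text
now [0.484 0.19  0.044] [-89.955  -0.458 172.601] F [-14.812   5.792  12.572] q [0.324 0.186 2.098 0.004 0.865 2.022]
target [0.484 0.19  0.043] d(cm) [-0.027  0.     0.044] rot(deg) [-0.045 -0.049  0.458]
now in dock mm [ 5.732  0.443 43.507]
43 79 244.3
49 3 20.9
55 3 30.3
61 17 39.3
67 19 38.2
73 14 37.2
79 16 35.9
85 14 32.9
91 13 34.2
97 16 32.1
103 13 31.9
109 12 30.8
115 8 29.9
121 10 28.8
127 12 28.4
```

The catch profile is tilted by about 0.17 rad, so the ridge is still under the hook. I'll keep pushing gently.

Request:
{"name": "apply_moves", "arguments": {"rows": [[4,-0.1,0,0,0,0,0],[4,-0.15,0,0,0,0,0],[4,-0.15,0,0,0,0,0]]}}

```text
t: 19.98
eef_pos: [0.4856, 0.1898, 0.0435]
orientation: [-1.57, -0.008, 3.012]
wrist_force: [-13.4, 5.1, 11.5]
width: 0.0448
```

Request:
{"name": "apply_moves", "arguments": {"rows": [[4,-0.1,0,0,0,0,0],[4,-0.15,0,0,0,0,0],[4,-0.15,0,0,0,0,0]]}}

```text
t: 20.35
eef_pos: [0.487, 0.1896, 0.0435]
orientation: [-1.57, -0.008, 3.012]
wrist_force: [-14.7, 6.1, 11.8]
width: 0.0449
```

```bash
cat > cat.py <<'E'
from h import *; import go
def tilt():
    f=grab_frame("side"); P=cloud(f); D=go.FA; a=np.radians(D[1]); X=P[...,0]-D[0][0]; Y=P[...,1]-D[0][1]; x=np.cos(a)*X+np.sin(a)*Y; y=-np.sin(a)*X+np.cos(a)*Y
    m=(x>.058)&(x<.128)&(abs(y)<.011)&(P[...,2]>.025)&(P[...,2]<.05); k=np.polyfit(x[m],P[m][:,2],1); print("slope",k[0],"z@104,116",np.polyval(k,[.104,.116])*1000, m.sum())
    pad=m&(x>.095); 
    return f
if __name__=="__main__": tilt()
E
python3 cat.py; python3 go.py f 9 0 43.5
```

```text
slope -0.1695664032497922 z@104,116 [31.503 29.468] 152
now [0.487 0.19  0.044] [-89.961  -0.442 172.594] F [-14.771   5.332  11.83 ] q [0.322 0.191 2.093 0.004 0.865 2.02 ]
target [0.487 0.189 0.043] d(cm) [-0.015  0.001  0.047] rot(deg) [-0.039 -0.055  0.442]
now in dock mm [ 8.846  0.469 43.515]
```

Request:
{"name": "apply_moves", "arguments": {"rows": [[4,-0.1,0,0,0,0,0],[4,-0.15,0,0,0,0,0],[4,-0.15,0,0,0,0,0]]}}

```text
t: 20.78
eef_pos: [0.4895, 0.1893, 0.0435]
orientation: [-1.57, -0.006, 3.012]
wrist_force: [-11.0, 5.0, 8.9]
width: 0.045
```

```bash
python3 cat.py; python3 bat.py f side
```

```text
slope 0.05291995167499708 z@104,116 [35.283 35.918] 147
top z 0.062792820104903 size (73.87190246582031, 56.93442916870117) ang 21.395187377929688 body centre in dock mm [ 18.814 -14.81 ] (origin = x+3) 140 0.9
```

Clicked: the catch is level again and the force has dropped. I'll relax the push, open the fingers and rise.

Request:
{"name": "apply_moves", "arguments": {"rows": [[4,0.05,-0.05,0,0,0,0],[4,0.1,-0.05,0,0,0,0],[4,0.1,-0.05,0,0,0,0]], "newtons": 20}}

```text
t: 21.3
eef_pos: [0.4895, 0.1893, 0.0435]
orientation: [-1.571, -0.004, 3.013]
wrist_force: [-6.4, 5.2, 2.0]
width: 0.045
```

```bash
python3 cat.py; python3 go.py f 10 0 43.5
```

```text
slope 0.04228275821803585 z@104,116 [35.24  35.747] 146
now [0.49  0.189 0.044] [-89.993  -0.205 172.606] F [-6.516  5.723  2.384] q [0.321 0.192 2.091 0.002 0.862 2.019]
target [0.488 0.189 0.043] d(cm) [0.137 0.005 0.05 ] rot(deg) [-0.007 -0.044  0.205]
now in dock mm [11.375  0.498 43.548]
```

Request:
{"name": "apply_moves", "arguments": {"rows": [[5,0,0,0,0,0,0],[6,0,0,0,0,0,0],[8.54,0,0,0,0,0,0],[8.54,0,0,0,0,0,0],[8.54,0,0,0,0,0,0]]}}

```text
t: 21.98
eef_pos: [0.4916, 0.1884, 0.0444]
orientation: [-1.57, 0.0, 3.013]
wrist_force: [0.1, -0.9, -0.8]
width: 0.0854
```

Request:
{"name": "apply_moves", "arguments": {"rows": [[8.54,0,-1,0,0,0,0],[8.54,0,-4,0,0,0,0],[8.54,0,-9,0,0,0,0],[8.54,0,-14,0,0,0,0],[8.54,6,-16,0,0,0,0],[8.54,10,-16,0,0,0,0],[8.54,10,-16,0,0,0,0]]}}

```text
t: 22.85
eef_pos: [0.3902, 0.2016, 0.2052]
orientation: [-1.571, 0.001, 3.015]
wrist_force: [1.7, -0.7, -0.9]
width: 0.0856
```

```bash
python3 cat.py; python3 bat.py f side; python3 bat.py f top; python3 - <<'E'
from h import *
f=grab_frame("side"); cv2.imwrite("pics/s6.png",cv2.resize(f["color"][130:270,240:420,::-1],None,fx=4.2,fy=4.2,interpolation=2)); print(sense()["t"])
E
```

```text
slope 0.05267975832375801 z@104,116 [35.24  35.872] 157
top z 0.06234096274323431 size (46.56338119506836, 63.399173736572266) ang 82.30240631103516 body centre in dock mm [ 9.165 -2.663] (origin = x+3) 311 0.73
23.15
```

View pics/s6.png

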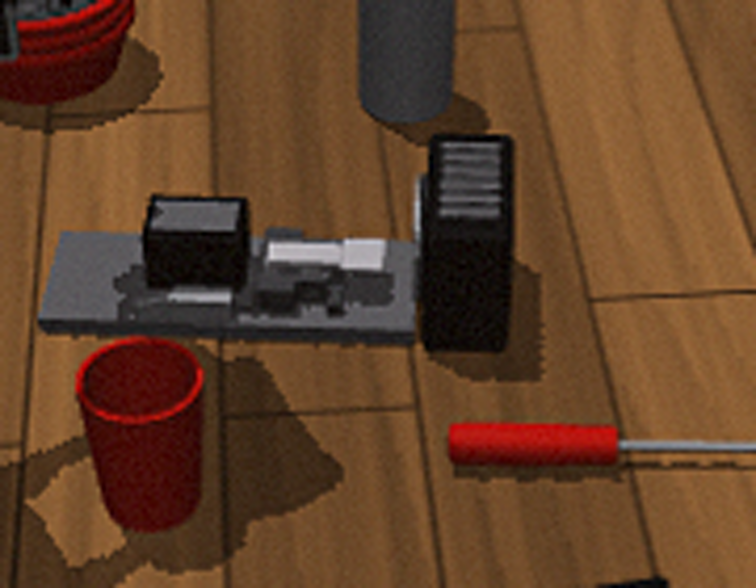

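```bash
python3 -c "
from rig import *
print(close_job())"
```

```text
the job is handed in; nothing more can be done
None
```

The battery is off the charger and latched in the fan's dock, and I handed the job in at about 23 s of the 72 s allowed. `close_job()` gives no verdict, so this rests on my own checks.

**What I did:**
- **Release:** I pressed the charger's catch with closed fingers, at about 13 N. The battery sprang back about 17 mm.
- **Lift:** I slid it to about 49 mm behind its latched place, then lifted it clear. It came to about 155 mm above the table.
- **Insertion:** I set it on the fan's bed and pushed it in by small steps, with a wrist push of about 16 N at most. At the click the catch swung back level and the push fell to about 12 N. I then eased off, opened the fingers and backed away.

**Last checks, after letting go:**
- **Position:** the battery's origin is about 12 mm along the fan dock, inside the −4 to 17 mm band. The battery is within about 0.5° of the dock's line, with its top at about 62 mm, so it is on the bed.
- **Catch:** it is level, with the pad at about 35 mm, against 31 mm while the ridge was under the hook.
- **Bystanders:** the cup and screwdriver stand upright and undisturbed in the final side picture. The flask and basins are only partly in that crop, and the boards and tumbler were not checked at the end.

**Checks that failed or disagreed:**
- **Sideways position:** the side camera put the battery at −2.7 mm and the arm's own reading put it at +0.5 mm. Both are within the 5 mm limit.
- **Top camera:** the network did not find the battery in the last top view, so the final position rests on the side view and the arm reading only.

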